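Tidy the desk: drive to its stand, pile to its trays

TASK

Tidy up this desk: first pull the green drive out of the gap between the two grey file boxes and stand it upright, on its long edge, down in the slot of the black stand. Then take the pile apart from the top and lay each thing flat inside the tray of its own colour, squared up with it: the red staple box first, then the yellow note block, then the blue card case. Set each thing down, don't drop it, and don't knock over the pen pot.

Things in the scene. Friction and masses are not known exactly. Their poses are not given: they have to be found in the camera images.
- drive: green portable hard drive with a black band on its sides, a plain slab 14 (x) x 110 (y) x 74 (z) mm, 110 to 230 g, standing on its long edge on the desk in the gap between the file boxes; only its top 16 mm stick out. Origin: centre of its underside; z up, y along its length.
- drive_stand: black drive stand, fixed to the desk, outside 50 (x) x 150 (y) mm and 30 mm high, with one open-topped slot 24 (x) x 126 (y) mm whose floor lies 6 mm above the desk (24 mm deep) and has a green strip on it. Origin: centre of its underside, at desk height; z up, y along the slot.
- file_boxes: two closed grey file boxes with white labels on top, side by side, fixed to the desk, each 40 (x) x 120 (y) x 58 (z) mm, with an 18 mm gap between them that runs along y and holds the drive. Origin: middle of the gap at desk height; z up.
- staple_box: red closed box of staples, white label on top, 36 (x) x 60 (y) x 30 (z) mm, 80 to 170 g, on top of the pile (on the note block). Origin: centre of its underside; z up, y along its longer side.
- note_block: yellow solid block of sticky notes, 60 (x) x 76 (y) x 26 (z) mm, 60 to 130 g, in the middle of the pile (on the card case, under the staple box). Origin: centre of its underside; z up, y along its longer side.
- card_case: blue closed plastic case of index cards, 66 (x) x 105 (y) x 28 (z) mm, 95 to 200 g, at the bottom of the pile, on the desk. Origin: centre of its underside; z up, y along its longer side.
- red_tray: red plastic tray, fixed to the desk, open at the top, inner floor 58 (along its x) x 82 (along its y) mm, so 11 mm wider than the staple box on every side; floor surface 3 mm above the desk, rim 3 mm wide, its top 10 mm above the desk. Origin: centre of its underside, at desk height; z up, y along its longer side.
- yellow_tray: yellow plastic tray, fixed to the desk, open at the top, inner floor 82 (along its x) x 98 (along its y) mm, so 11 mm wider than the note block on every side; floor surface 3 mm above the desk, rim 3 mm wide, its top 10 mm above the desk. Origin: centre of its underside, at desk height; z up, y along its longer side.
- blue_tray: blue plastic tray, fixed to the desk, open at the top, inner floor 88 (along its x) x 127 (along its y) mm, so 11 mm wider than the card case on every side; floor surface 3 mm above the desk, rim 3 mm wide, its top 10 mm above the desk. Origin: centre of its underside, at desk height; z up, y along its longer side.
- pen_pot: round black pen pot 62 mm across and 85 mm high with pens that reach up to 130 mm, loose on the desk, not to be knocked over. Origin: centre of its underside; z up.
There are look-alikes about, which are no part of the job. Of the things like the card_case, leave any that is turquoise; of the rest the larger one is meant. Of the things that look like the drive, the smaller one is meant.

How it is judged:
By the outcome, as a careful person would: the job done as asked, in the order asked, and still so for the second after the job is handed in, with the robot touching nothing.
It also fails if it takes over 128 s, if anything falls off the work surface, if the arm or the gripper's body presses on something with over 40 N, if the wrist force passes 120 N, or if a joint passes its speed limit or range.

ROBOT

A 6-joint arm with a two-finger parallel gripper is mounted at the origin on the work surface. World frame = base frame: x ahead of the robot, y to its left, z up, the work surface at z = 0. Lengths are in m, angles in rad, forces in N, time in s.
With the tool pointing down it reaches from about 0.275 to 0.875 m from the base axis. Payload 12.5 kg.
Tool frame: the origin (TCP) lies between the finger pads; the fingertips stand 8 mm ahead of it and the grasp point (between the pads) lies 11 mm behind it; z points along the fingers, y is the direction in which the jaws open and shut (so a half turn about z gives the same grasp; the last joint's range is limited). The gripper opens to 85 mm and grips with 20 to 120 N. Pads are 22 mm wide; open, the fingers measure 114 mm over their backs; the gripper's body (76 mm by 85 mm) begins 54 mm behind the grasp point. The pads swing forward as they close: fully open they stand 13 mm farther back than shut.
Start: joints at [1.215, 0.351, 1.652, -0, 1.139, -0.085], TCP at [0.147, 0.53, 0.239] pointing down, gripper open.
Joint ranges: [-2.75, 2.75], [-0.79, 2.1], [0.01, 2.65], [-1.57, 4.71], [0.07, 3.14], [-2.87, 2.87]. Speed limits (rad/s): [2.22, 2.22, 2.79, 3.14, 3.14, 3.14].

INTERFACE

Orientations are given as [roll, pitch, yaw] about the fixed x, y, z axes, in that order (R = Rz(yaw) Ry(pitch) Rx(roll)).
In Python, from bench import get_state, read_camera, finish_job gives the robot as it stands.
- The arm moves only by the tool carry_out, never from a script. Its argument "targets" is a list of rows, each a list of 5 numbers: the shift along the tool's x, y, z in m, then the turn about the tool's z in rad, then the finger opening in m, from 0 to 0.0854. In form: [[x, y, z, turn, gripper], ...]. A call has exactly 8 rows; each row is the pose to reach, as a shift and turn from the pose commanded when the call began, along the tool's axes at that moment; what a row does not reach only later rows make up. A row lasts 1/8 s, in which the tool goes at most 62.5 mm and 10.7 degrees, less where a joint would pass 70% of its speed; a pose out of reach is approached as far as the arm can. A call with a gripper value outside its range is refused whole. The fingers move at their own pace and stop on an object; "squeeze" is the grip in N (left out, the last holds). Time passes only in rows, so rows that repeat a pose let the fingers close, or fill a call up. It gives the time, the measured TCP pose, the force and the opening at its end, in the units of the state.
- get_state(): the state, without advancing time (a new reading comes with each control period).
- read_camera(name): name is "scene" or "top" or "wrist"; returns a dict with "img" (384x512x3 uint8, red, green, blue), "range_z" (384x512 float32, m along the optical axis (not along the pixel's ray), 0 where there is no reading), "fov_y" (degrees; the focal length in pixels is half the picture's height over the tangent of half this angle, whatever the lens; pixels are square), "cx", "cy" (the principal point, pixels), "cam_to_world" (4x4, takes a point from camera to world coordinates); the wrist camera has in their place "mount" (4x4, takes a point from camera to tool coordinates, whose origin is the TCP and whose axes are the flange's). Camera axes: x right, y up, looking along -z (the intrinsics and any distortion apply to the point x, -y, -z); pixel columns grow to the right and rows downward; lengths in m; the calibration is good to about 2 mm. A picture is of the moment at which its call begins: read the wrist's pose just before it.
- finish_job(): hands the job in, once; it reports no verdict.
The state is a dict: "time": time; "qpos": joint angles; "qd": joint speeds; "effort": joint torques, N m; "eef_pos": TCP position; "ee_rot": TCP orientation; "contact_force": force on the tool from outside, world axes, zero at the start; "moment": the same for the moment, N m; "finger_gap": opening from 0.0 (shut) to 1.0 (fully open).
Only numpy, scipy, OpenCV 4.12 (cv2) and the standard library are available. Lean on these libraries where they do the work, as an engineer would, in place of code of your own. Each camera call takes 0.05 s, during which the arm holds its last target. There are 200 camera calls.

## Working session

There is one attempt and no reset: what is moved stays moved. The work goes in short steps, Python scripts to look and compute and a tool call to move; the robot and the scene stay as the last step left them, time stands still between calls to the robot, and variables do not carry over. Pictures are saved under pics/ and viewed, about 12 in all and at most 16, crops included, and the job is handed in when it is done.

Besides the shell and the picture viewer there is one more tool, called in YAML: its name, and indented under it one key for each argument. carry_out: Moves the arm, as the interface text tells. Its arguments: {"type":"object","properties":{"targets":{"type":"array"},"squeeze":{"type":"number"}},"required":["targets"]}

```bash
ls; mkdir -p pics
cat > h.py <<'E'
import numpy as np, cv2
from bench import get_state, read_camera, finish_job
from scipy.spatial.transform import Rotation as R
def cam(name):
    s=get_state(); c=read_camera(name)
    if 'mount' in c:
        T=np.eye(4); T[:3,:3]=R.from_euler('xyz',s['ee_rot']).as_matrix(); T[:3,3]=s['eef_pos']
        c['cam_to_world']=T@c['mount']
    h=c['img'].shape[0]; c['f']=h/2/np.tan(np.radians(c['fov_y'])/2)
    return c
def cloud(c):
    z=c['range_z']; v,u=np.mgrid[:z.shape[0],:z.shape[1]]
    p=np.stack([(u-c['cx'])/c['f']*z,-(v-c['cy'])/c['f']*z,-z,np.ones_like(z)],-1)
    w=(p@c['cam_to_world'].T)[...,:3]; w[z<=0]=np.nan
    return w
def save(c,n): cv2.imwrite('pics/'+n,c['img'][...,::-1])
E
python3 - <<'E'
from h import *
print(get_state())
for n in ('scene','top','wrist'):
    c=cam(n); save(c,n+'0.png'); print(n,{k:(v if np.size(v)<5 else '') for k,v in c.items()}); print(c['cam_to_world'].round(3))
    np.savez(n+'0.npz',img=c['img'],w=cloud(c))
E
```

```text
pics
{'time': 0.0, 'qpos': array([ 1.21542893e+00,  3.51228069e-01,  1.65239622e+00,  9.46695615e-06,
        1.13911413e+00, -8.45997067e-02]), 'qd': array([ 0.00014353, -0.00079222,  0.00023084, -0.00018234, -0.00037293,
       -0.00056318]), 'effort': array([-5.25860960e-04, -5.06096220e+01, -2.91410923e+01, -1.37033571e-04,
        4.43602839e-03, -5.31244450e-05]), 'eef_pos': array([0.14697351, 0.5296757 , 0.23877348]), 'ee_rot': array([-3.14045171e+00, -1.05379597e-04,  2.87082094e+00]), 'contact_force': array([-0.16402102, -0.5085987 ,  0.30185206]), 'moment': array([0.02163057, 0.00625054, 0.02287469]), 'finger_gap': 1.0004506532127542}
scene {'img': '', 'range_z': '', 'fov_y': 53.79961036359741, 'cx': 253.2414073386177, 'cy': 190.79746906443754, 'cam_to_world': '', 'f': np.float64(378.45586362596936)}
[[-0.086 -0.794  0.602  1.187]
 [ 0.996 -0.063  0.06   0.044]
 [-0.009  0.604  0.797  0.94 ]
 [ 0.     0.     0.     1.   ]]
top {'img': '', 'range_z': '', 'fov_y': 47.19483161085721, 'cx': 254.37484662632028, 'cy': 193.08189543791096, 'cam_to_world': '', 'f': np.float64(439.52467078270735)}
[[-3.000e-03  9.850e-01 -1.740e-01  2.970e-01]
 [-1.000e+00 -2.000e-03  1.000e-03 -1.000e-03]
 [ 0.000e+00  1.740e-01  9.850e-01  1.317e+00]
 [ 0.000e+00  0.000e+00  0.000e+00  1.000e+00]]
wrist {'img': '', 'range_z': '', 'fov_y': 62.181126445063136, 'cx': 252.64162060663634, 'cy': 193.20767284254356, 'mount': '', 'cam_to_world': '', 'f': np.float64(318.4005934793959)}
[[ 0.268 -0.921 -0.283  0.074]
 [ 0.964  0.255  0.08   0.551]
 [-0.002 -0.294  0.956  0.374]
 [ 0.     0.     0.     1.   ]]
```

View pics/top0.png

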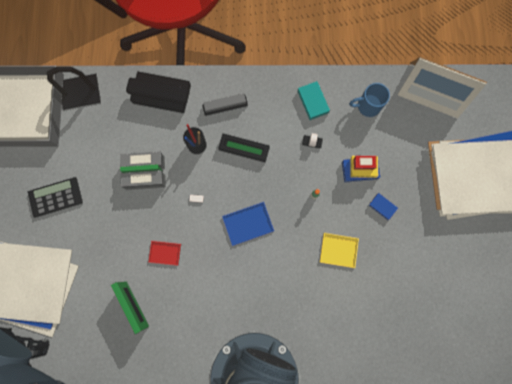

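View pics/scene0.png

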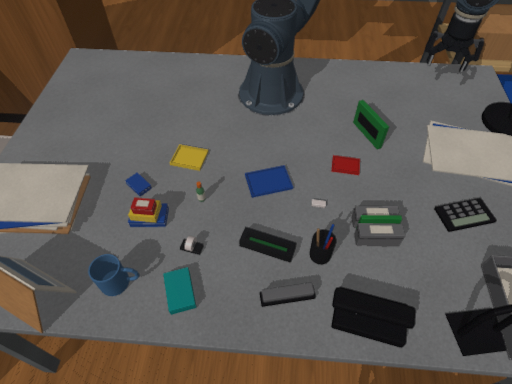

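The top view shows the drive between the file boxes at (142,168), the stand at (244,148), the pile at (362,167) and the pot at (194,140). The trays are red at (165,253), blue at (248,224) and yellow at (339,251). The small blue, turquoise and large green objects are decoys. Next I measure from both views.

```bash
cat > m.py <<'E'
from h import *
# name: (colour test on h,s,v), xy centre guess from top pixel window, z range
def hsv(i): return cv2.cvtColor(np.ascontiguousarray(i),cv2.COLOR_RGB2HSV).astype(int)
col={'red':lambda h,s,v:((h<8)|(h>172))&(s>130)&(v>60),'yellow':lambda h,s,v:(h>20)&(h<35)&(s>120)&(v>80),
 'blue':lambda h,s,v:(h>105)&(h<125)&(s>120)&(v>40),'green':lambda h,s,v:(h>50)&(h<75)&(s>100)&(v>40),
 'any':lambda h,s,v:v>-1}
def rect(img,w,c,ctr,rad,zr):
    H=hsv(img); m=col[c](H[...,0],H[...,1],H[...,2])&(np.hypot(w[...,0]-ctr[0],w[...,1]-ctr[1])<rad)&(w[...,2]>zr[0])&(w[...,2]<zr[1])
    p=w[m]
    if len(p)<8: return len(p)
    (cx,cy),(a,b),t=cv2.minAreaRect((p[:,:2]*1000).astype(np.float32))
    if a>b: t+=90; a,b=b,a   # t = direction of short side; long side is t+90
    t=(t+90)%180-90   # x axis (short) angle
    return dict(n=len(p),c=(round(cx,1),round(cy,1)),short=round(a,1),long=round(b,1),yaw_x=round(t,1),z=np.percentile(p[:,2]*1000,[5,50,95]).round(1))
E
python3 - <<'E'
from m import *
D={n:np.load(n+'0.npz') for n in('top','scene','wrist')}
w=D['top']['w']
pts=dict(drive=(140,168),stand=(244,148),pile=(365,162),pot=(194,140),redt=(165,253),bluet=(248,224),yelt=(339,251),white=(196,199),desk=(280,290),bigGreen=(130,306),fig=(316,193),smallblue=(383,207))
for k,(u,v) in pts.items(): print(k,w[v,u].round(3))
def go(k,c,z,rad):
    u,v=pts[k]
    for n in D: print(k,c,n,rect(D[n]['img'],D[n]['w'],c,w[v,u][:2],rad,z))
go('drive','green',(.062,.09),.1)
go('drive','any',(.05,.066),.1)
go('stand','any',(.02,.045),.1)
go('stand','green',(-.01,.02),.1)
go('pile','red',(.075,.1),.08); go('pile','yellow',(.047,.062),.08); go('pile','blue',(.018,.04),.09)
go('redt','red',(-.005,.02),.1);go('bluet','blue',(-.005,.02),.12);go('yelt','yellow',(-.005,.02),.12)
go('pot','any',(.05,.15),.06);go('white','any',(.005,.15),.04);go('fig','any',(.005,.15),.04)
E
```

```text
drive [0.591 0.329 0.075]
stand [0.669 0.029 0.009]
pile [ 0.605 -0.321  0.085]
pot [0.688 0.18  0.034]
redt [0.35  0.262 0.006]
bluet [0.435 0.017 0.004]
yelt [nan nan nan]
white [0.51  0.173 0.012]
desk [ 0.242 -0.076  0.005]
bigGreen [0.203 0.338 0.081]
fig [ 0.516 -0.179  0.078]
smallblue [ 0.483 -0.384  0.024]
drive green top {'n': 182, 'c': (592.2, 333.0), 'short': 14.8, 'long': 109.6, 'yaw_x': 4.3, 'z': array([68.5, 73.9, 78.4])}
drive green scene {'n': 245, 'c': (595.4, 333.3), 'short': 15.4, 'long': 109.0, 'yaw_x': 4.6, 'z': array([63.7, 73.2, 76.8])}
drive green wrist 0
drive any top {'n': 1143, 'c': (592.8, 331.9), 'short': 98.7, 'long': 121.3, 'yaw_x': 3.7, 'z': array([53.7, 58. , 62.5])}
drive any scene {'n': 1149, 'c': (595.5, 331.4), 'short': 99.0, 'long': 120.9, 'yaw_x': 4.2, 'z': array([54.6, 58.8, 62.2])}
drive any wrist 0
stand any top {'n': 519, 'c': (668.2, 29.7), 'short': 50.3, 'long': 149.8, 'yaw_x': -14.9, 'z': array([23.3, 29.4, 33.9])}
stand any scene {'n': 681, 'c': (669.8, 29.4), 'short': 50.6, 'long': 150.9, 'yaw_x': -15.7, 'z': array([22. , 30.1, 33.2])}
[... 1769 characters left out ...]
': array([ 51. ,  78.2, 127.3])}
pot any scene {'n': 475, 'c': (683.4, 175.4), 'short': 61.0, 'long': 61.2, 'yaw_x': -73.2, 'z': array([ 53.6,  77.6, 124.7])}
pot any wrist 0
white any top {'n': 119, 'c': (516.4, 173.6), 'short': 61.1, 'long': 64.1, 'yaw_x': -23.7, 'z': array([ 5.5, 10.9, 16.1])}
white any scene {'n': 93, 'c': (506.8, 170.8), 'short': 40.8, 'long': 53.2, 'yaw_x': -70.4, 'z': array([ 6.3, 12.4, 15.3])}
white any wrist 0
fig any top {'n': 96, 'c': (515.5, -178.6), 'short': 57.5, 'long': 65.3, 'yaw_x': -16.5, 'z': array([ 5.3, 48.5, 80.4])}
fig any scene {'n': 136, 'c': (522.9, -182.5), 'short': 40.2, 'long': 54.3, 'yaw_x': -18.0, 'z': array([10.2, 44.7, 80.6])}
fig any wrist 0
```

View pics/wrist0.png

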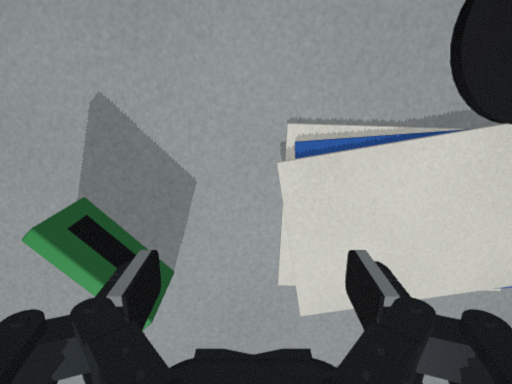

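The wrist view shows the fingers at (135,285) and (370,290) and the big green decoy at (100,250). Drive, stand, pile and tray heights match the text in both views. I'm moving above the drive and partly closing the fingers.

carry_out:
  targets:
    - [-0.06,-0.009,0,0.153,0.03]
    - [-0.12,-0.018,0,0.306,0.03]
    - [-0.18,-0.027,0,0.459,0.03]
    - [-0.24,-0.036,0,0.612,0.03]
    - [-0.3,-0.045,0,0.765,0.03]
    - [-0.36,-0.054,0,0.918,0.03]
    - [-0.42,-0.062,0,1.07,0.03]
    - [-0.483,-0.07,0.02,1.225,0.03]
  squeeze: 40

```text
time: 1.15
eef_pos: [0.5925, 0.334, 0.2214]
ee_rot: [3.139, -0.001, 1.641]
contact_force: [0.3, 1.2, 0.7]
finger_gap: 0.348
```

```bash
cat >> m.py <<'E'
def delta(x,y,z,yaw,s=None):
    """mm, deg (yaw of tool) -> row shift"""
    s=s or get_state(); Rm=R.from_euler('xyz',s['ee_rot']).as_matrix()
    d=Rm.T@(np.array([x,y,z])/1000-s['eef_pos']); t=np.degrees(s['ee_rot'][2])-yaw; t=(t+180)%360-180
    print('t=%.2f'%s['time'],'pos',(s['eef_pos']*1000).round(1),'rpy',np.degrees(s['ee_rot']).round(2),'gap',round(s['finger_gap']*85.4,1),'F',s['contact_force'].round(1),'-> shift',d.round(4),'turn',round(np.radians(t),3))
E
python3 - <<'E'
from m import *
w0=np.load('wrist0.npz')
s=get_state(); c=cam('wrist'); save(c,'wrist1.png'); w=cloud(c)
np.savez('wrist1.npz',img=c['img'],w=w)
# fingers in tool frame
def tool(w,p,rpy): return (w-p)@R.from_euler('xyz',rpy).as_matrix()
a=tool(w0['w'],np.array([.14697,.52968,.23877]),[-3.14045,-.0001,2.87082]); b=tool(w,s['eef_pos'],s['ee_rot'])
for t in(a,b):
  for sg in(-1,1):
    m=(abs(t[...,0])<.02)&(t[...,1]*sg>0)&(abs(t[...,1])<.07)&(t[...,2]>-.06)&(t[...,2]<.05)
    p=t[m]*1000; print(sg,len(p),'zmax',np.percentile(p[:,2],[50,90,98,100]).round(1) if len(p) else '', 'y of tip',p[p[:,2]>np.percentile(p[:,2],85)][:,1].min().round(1),p[p[:,2]>np.percentile(p[:,2],85)][:,1].max().round(1),'x',np.percentile(p[:,0],[5,95]).round(1))
print(rect(c['img'],w,'green',(.594,.333),.1,(.066,.09)))
print(rect(c['img'],w,'any',(.594,.333),.1,(.05,.064)))
T=np.load('top0.npz');S=np.load('scene0.npz')
for d in(T,S): print(rect(d['img'],d['w'],'yellow',(.365,-.2),.12,(-.01,.025)))
delta(594,333,90,94.3,s)
E
```

```text
-1 7402 zmax [-52.1 -19.6  -9.9  -5. ] y of tip -55.5 -41.1 x [-6.3 13.2]
1 7339 zmax [-52.  -19.4  -9.9  -4.6] y of tip 43.0 57.5 x [-6.3 13.1]
-1 8599 zmax [-47.7 -18.1  -2.1   7.6] y of tip -29.1 -15.1 x [-7.3 14. ]
1 8617 zmax [-47.6 -18.1  -1.9   7.2] y of tip 14.6 28.5 x [-7.3 14.1]
{'n': 1736, 'c': (593.9, 335.1), 'short': 13.8, 'long': 108.7, 'yaw_x': 3.7, 'z': array([72.7, 74.1, 75.3])}
{'n': 9919, 'c': (594.5, 332.9), 'short': 98.2, 'long': 119.5, 'yaw_x': 3.8, 'z': array([57.1, 58.4, 59.6])}
{'n': 1054, 'c': (356.6, -251.8), 'short': 88.9, 'long': 104.7, 'yaw_x': -10.1, 'z': array([-1.5,  3.2, 10.2])}
{'n': 677, 'c': (358.1, -250.7), 'short': 92.3, 'long': 105.8, 'yaw_x': -10.5, 'z': array([ 0.9,  4.5, 11.2])}
t=1.15 pos [592.5 334.  221.4] rpy [ 1.7987e+02 -6.0000e-02  9.4000e+01] gap 29.7 F [0.3 1.2 0.7] -> shift [-0.0012  0.0012  0.1315] turn -0.005
```

carry_out:
  targets:
    - [0,0.0015,0.05,0,0.03]
    - [0,0.0015,0.1,0,0.03]
    - [0,0.0015,0.135,0,0.03]
    - [0,0.0015,0.152,0,0.03]
    - [0,0.0015,0.152,0,0.03]
    - [0,0.0015,0.152,0,0.008]
    - [0,0.0015,0.152,0,0.008]
    - [0,0.0015,0.152,0,0.008]
  squeeze: 60

```text
time: 2.2
eef_pos: [0.5927, 0.3353, 0.0698]
ee_rot: [3.139, -0.001, 1.646]
contact_force: [3.7, 0.8, 3.9]
finger_gap: 0.141
```

carry_out:
  targets:
    - [0,0,-0.01,0,0.005]
    - [0,0,-0.025,0,0.005]
    - [0,0,-0.045,0,0.005]
    - [0,0,-0.07,0,0.005]
    - [0,0,-0.1,0,0.005]
    - [0,0,-0.13,0,0.005]
    - [0,0,-0.15,0,0.005]
    - [0,0,-0.15,0,0.005]

```text
time: 3.2
eef_pos: [0.5916, 0.3351, 0.2198]
ee_rot: [3.14, -0.001, 1.646]
contact_force: [0.6, -0.4, -1.3]
finger_gap: 0.145
```

Run:
```python
from m import *
for n in('top','scene'):
    c=cam(n); w=cloud(c); print(rect(c['img'],w,'green',(.594,.333),.12,(.12,.4)))
    if n=='scene': cv2.imwrite('pics/s2.png',cv2.resize(c['img'][120:300,260:470,::-1],None,fx=3,fy=3))
delta(669,29.5,220,74.8)
```

```text
{'n': 103, 'c': (591.8, 290.8), 'short': 13.8, 'long': 27.1, 'yaw_x': -0.5, 'z': array([175. , 220.5, 226.6])}
{'n': 648, 'c': (596.6, 329.9), 'short': 66.2, 'long': 95.2, 'yaw_x': -30.3, 'z': array([154.3, 198.8, 224.1])}
t=3.30 pos [591.  334.7 217.5] rpy [-1.7989e+02  4.0000e-02  9.4310e+01] gap 12.3 F [-0.9 -1.1 -1.4] -> shift [-0.3102  0.0549 -0.0024] turn 0.34
```

View pics/s2.png

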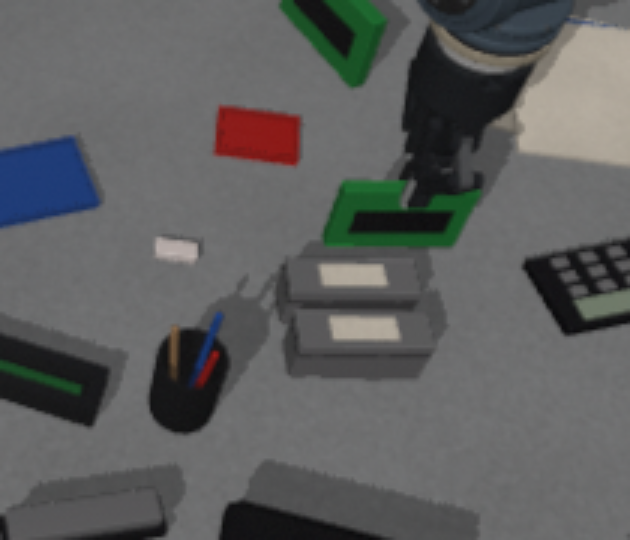

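Run:
```python
from m import *
for n in('scene','wrist','top'):
    s=get_state(); c=cam(n); w=cloud(c); t=(w-s['eef_pos'])@R.from_euler('xyz',s['ee_rot']).as_matrix()*1000
    H=hsv(c['img']); m=col['green'](H[...,0],H[...,1],H[...,2])&(abs(t[...,1])<20)&(abs(t[...,0])<90)&(t[...,2]>-15)&(t[...,2]<90)
    p=t[m]; print(n,len(p))
    if len(p)>20:
        print(cv2.minAreaRect(p[:,[0,2]].astype(np.float32)), p.min(0).round(1),p.max(0).round(1),np.median(p,0).round(1))
        A=np.c_[p[:,0],p[:,2],np.ones(len(p))]; print('y fit slope x,z,c',np.linalg.lstsq(A,p[:,1],rcond=None)[0].round(3))
    delta(669,29.5,220,74.8)
```

```text
scene 626
((-2.3133163452148438, 27.013866424560547), (109.66234588623047, 80.25074005126953), 0.052886564284563065) [-57.2  -6.8 -13.1] [52.5 19.5 67.2] [-17.9   6.3  18.6]
y fit slope x,z,c [0.022 0.044 4.559]
t=3.35 pos [591.  334.7 217.1] rpy [-1.7986e+02  5.0000e-02  9.4300e+01] gap 12.2 F [-0.4 -0.3 -2.2] -> shift [-0.3102  0.0549 -0.0028] turn 0.34
wrist 6279
((18.50005340576172, 6.513908386230469), (124.30487823486328, 58.93450164794922), 33.67490005493164) [-49.6  -6.9 -11.5] [54.5  7.7 65.5] [15.4 -0.  -4.5]
y fit slope x,z,c [ 0.004  0.02  -0.084]
t=3.40 pos [591.  334.7 217. ] rpy [-1.7987e+02  5.0000e-02  9.4300e+01] gap 12.0 F [ 0.5  0.2 -1.9] -> shift [-0.3102  0.0548 -0.0028] turn 0.34
top 101
((-43.156394958496094, 21.13835906982422), (27.90510368347168, 63.67921829223633), 1.3941208124160767) [-57.4 -10.  -10.6] [-28.7   4.5  52.7] [-48.   -5.8  -0.5]
y fit slope x,z,c [-0.042 -0.08  -6.073]
t=3.45 pos [591.2 334.7 217.2] rpy [-1.7988e+02  5.0000e-02  9.4300e+01] gap 12.3 F [-0.3 -0.1 -0.9] -> shift [-0.3102  0.0547 -0.0027] turn 0.34
```

carry_out:
  targets:
    - [-0.04,0.007,-0.012,0.04,0.005]
    - [-0.09,0.016,-0.015,0.09,0.005]
    - [-0.145,0.025,-0.015,0.15,0.005]
    - [-0.2,0.035,-0.015,0.21,0.005]
    - [-0.25,0.044,-0.015,0.27,0.005]
    - [-0.29,0.051,-0.015,0.32,0.005]
    - [-0.31,0.055,-0.015,0.34,0.005]
    - [-0.31,0.055,-0.015,0.34,0.005]

```text
time: 4.45
eef_pos: [0.6698, 0.0292, 0.2329]
ee_rot: [-3.141, 0.0, 1.305]
contact_force: [0.7, 0.4, -1.6]
finger_gap: 0.144
```

Run:
```python
from m import *
s=get_state(); c=cam('wrist'); w=cloud(c); save(c,'w3.png')
t=(w-s['eef_pos'])@R.from_euler('xyz',s['ee_rot']).as_matrix()*1000
print('stand',rect(c['img'],w,'any',(.669,.0295),.1,(.024,.036)),rect(c['img'],w,'green',(.669,.0295),.1,(-.01,.02)))
H=hsv(c['img']); m=col['green'](H[...,0],H[...,1],H[...,2])&(abs(t[...,1])<20)&(t[...,2]<-.0)&(t[...,2]>-15)
p=t[m]; print(cv2.minAreaRect(p[:,:2].astype(np.float32)),np.median(p[:,2]))
delta(669,29.5,220,74.8); delta(669,29.5,80,74.8)
```

```text
stand {'n': 2384, 'c': (669.1, 29.8), 'short': 48.0, 'long': 149.4, 'yaw_x': -15.3, 'z': array([29.1, 30.3, 31.5])} {'n': 367, 'c': (680.3, 71.0), 'short': 24.1, 'long': 25.8, 'yaw_x': -14.7, 'z': array([5.5, 6.8, 8.1])}
((2.5707664489746094, -0.5660152435302734), (14.13068675994873, 103.37255096435547), 89.95259857177734) -4.555468279108667
t=4.50 pos [669.6  30.4 233. ] rpy [-1.7995e+02 -1.0000e-02  7.4830e+01] gap 12.5 F [-0.6  0.5 -1.3] -> shift [-0.001  -0.0003  0.013 ] turn 0.001
t=4.50 pos [669.6  30.4 233. ] rpy [-1.7995e+02 -1.0000e-02  7.4830e+01] gap 12.5 F [-0.6  0.5 -1.3] -> shift [-0.001  -0.0002  0.153 ] turn 0.001
```

View pics/w3.png

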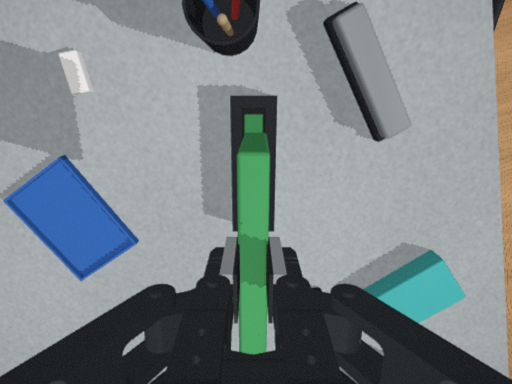

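The drive (top face at column 253) lines up with the slot, and the stand matches. Lowering now.

carry_out:
  targets:
    - [-0.001,0,0.04,0,0.005]
    - [-0.001,0,0.08,0,0.005]
    - [-0.001,0,0.115,0,0.005]
    - [-0.001,0,0.135,0,0.005]
    - [-0.001,0,0.148,0,0.005]
    - [-0.001,0,0.154,0,0.005]
    - [-0.001,0,0.157,0,0.005]
    - [-0.001,0,0.157,0,0.005]

```text
time: 5.5
eef_pos: [0.6698, 0.0289, 0.0771]
ee_rot: [3.141, -0.0, 1.306]
contact_force: [0.2, -0.3, -1.3]
finger_gap: 0.145
```

Run:
```python
from m import *
delta(669,29.5,75.4,74.8)
c=cam('top'); w=cloud(c); print(rect(c['img'],w,'green',(.669,.03),.1,(.05,.12)))
delta(669,29.5,75.4,74.8)
```

```text
t=5.50 pos [669.8  28.9  77.1] rpy [ 1.7995e+02 -1.0000e-02  7.4810e+01] gap 12.4 F [ 0.2 -0.3 -1.3] -> shift [ 0.0004 -0.0009  0.0017] turn 0.0
0
t=5.55 pos [669.8  28.9  77.2] rpy [ 1.7995e+02 -1.0000e-02  7.4810e+01] gap 12.0 F [ 0.8  0.1 -1.9] -> shift [ 0.0004 -0.001   0.0018] turn 0.0
```

No contact yet, so I'm lowering by another 2.5 mm.

carry_out:
  targets:
    - [0,0,0.001,0,0.005]
    - [0,0,0.0015,0,0.005]
    - [0,0,0.002,0,0.005]
    - [0,0,0.002,0,0.005]
    - [0,0,0.0025,0,0.005]
    - [0,0,0.0025,0,0.005]
    - [0,0,0.0025,0,0.005]
    - [0,0,0.0025,0,0.005]

```text
time: 6.55
eef_pos: [0.6702, 0.0288, 0.0756]
ee_rot: [3.14, -0.0, 1.306]
contact_force: [-2.1, -1.1, 9.9]
finger_gap: 0.145
```

Contact at about 10 N, so it is seated. Releasing and lifting.

carry_out:
  targets:
    - [0,0,-0.0005,0,0.018]
    - [0,0,-0.0005,0,0.022]
    - [0,0,-0.0005,0,0.03]
    - [0,0,-0.0005,0,0.03]
    - [0,0,-0.02,0,0.035]
    - [0,0,-0.06,0,0.035]
    - [0,0,-0.11,0,0.04]
    - [0,0,-0.15,0,0.06]

```text
time: 7.55
eef_pos: [0.6698, 0.029, 0.2278]
ee_rot: [3.139, -0.001, 1.306]
contact_force: [1.0, -0.2, 0.3]
finger_gap: 0.665
```

Run:
```python
from m import *
for n in ('scene','wrist','top'):
    c=cam(n); w=cloud(c); print(n,rect(c['img'],w,'green',(.669,.03),.1,(.074,.09)),rect(c['img'],w,'green',(.669,.03),.1,(.03,.09)))
delta(606.5,-322.5,200,88)
```

```text
scene {'n': 210, 'c': (671.3, 27.1), 'short': 13.4, 'long': 108.2, 'yaw_x': -15.1, 'z': array([75.4, 80.2, 82.8])} {'n': 419, 'c': (673.3, 28.4), 'short': 17.3, 'long': 113.5, 'yaw_x': -14.5, 'z': array([40.4, 74.1, 82.4])}
wrist {'n': 1683, 'c': (670.6, 28.4), 'short': 13.9, 'long': 108.4, 'yaw_x': -15.4, 'z': array([78.7, 80.2, 81.4])} {'n': 1726, 'c': (669.2, 22.7), 'short': 16.0, 'long': 120.2, 'yaw_x': -14.2, 'z': array([78.3, 80.2, 81.4])}
top 0 0
t=7.70 pos [670.5  28.9 227.8] rpy [ 1.7969e+02 -8.0000e-02  7.4820e+01] gap 59.7 F [-0.5 -0.2 -0.1] -> shift [-0.356   0.0302  0.0275] turn -0.23
```

Drive stands upright in the slot with its top at 80 mm, as expected. Now the pile.

carry_out:
  targets:
    - [-0.04,0.003,0,-0.03,0.07]
    - [-0.09,0.008,0,-0.06,0.07]
    - [-0.145,0.012,0,-0.1,0.07]
    - [-0.2,0.017,0,-0.14,0.07]
    - [-0.25,0.021,0,-0.17,0.07]
    - [-0.3,0.025,0,-0.2,0.07]
    - [-0.34,0.029,0,-0.23,0.07]
    - [-0.356,0.03,0,-0.23,0.07]

```text
time: 8.7
eef_pos: [0.6042, -0.3243, 0.2233]
ee_rot: [-3.14, -0.001, 1.534]
contact_force: [-0.3, -0.0, -0.6]
finger_gap: 0.819
```

Run:
```python
from m import *
s=get_state(); c=cam('wrist'); w=cloud(c); save(c,'w4.png'); P=(.606,-.322)
print(rect(c['img'],w,'red',P,.08,(.078,.095)),rect(c['img'],w,'any',P,.05,(.08,.095)))
print(rect(c['img'],w,'yellow',P,.08,(.047,.06)));print(rect(c['img'],w,'blue',P,.1,(.022,.034)))
delta(606.5,-322.5,86,88)
```

```text
{'n': 1570, 'c': (607.4, -322.7), 'short': 34.0, 'long': 59.2, 'yaw_x': -1.0, 'z': array([83. , 84.3, 85.4])} {'n': 2631, 'c': (607.6, -323.1), 'short': 35.8, 'long': 60.0, 'yaw_x': -1.1, 'z': array([83.2, 84.4, 85.5])}
{'n': 1605, 'c': (602.2, -327.1), 'short': 59.1, 'long': 75.0, 'yaw_x': -1.8, 'z': array([53. , 54.3, 55.4])}
{'n': 1220, 'c': (575.5, -325.2), 'short': 103.5, 'long': 115.2, 'yaw_x': -85.2, 'z': array([26.8, 28.2, 29.4])}
t=8.75 pos [ 604.1 -325.   223.3] rpy [-179.94   -0.     87.85] gap 69.8 F [ 0.1 -0.3  0.2] -> shift [0.0026 0.0025 0.1373] turn -0.003
```

View pics/w4.png

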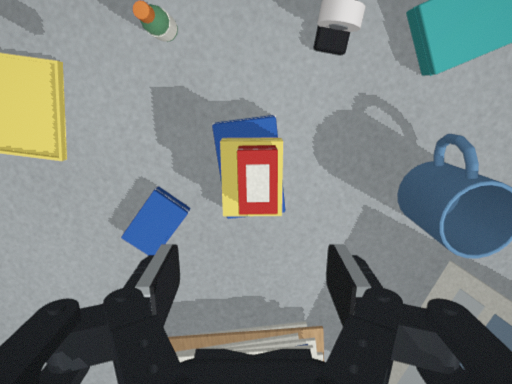

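Staple box at (607.5, −323), top at 84 mm. Going down to grasp it across its narrow side, with the tips about 11 mm above its underside so they clear the tray rim later.

carry_out:
  targets:
    - [0.002,0.0035,0.045,-0.018,0.07]
    - [0.002,0.0035,0.09,-0.018,0.07]
    - [0.002,0.0035,0.125,-0.018,0.07]
    - [0.002,0.0035,0.145,-0.018,0.06]
    - [0.002,0.0035,0.151,-0.018,0.05]
    - [0.002,0.0035,0.151,-0.018,0.02]
    - [0.002,0.0035,0.151,-0.018,0.02]
    - [0.002,0.0035,0.151,-0.018,0.02]
  squeeze: 40

```text
time: 9.75
eef_pos: [0.609, -0.3208, 0.0738]
ee_rot: [3.141, 0.001, 1.554]
contact_force: [-0.3, -0.5, -2.2]
finger_gap: 0.413
```

carry_out:
  targets:
    - [0,0,-0.003,0,0.02]
    - [0,0,-0.01,0,0.02]
    - [0,0,-0.025,0,0.02]
    - [0,0,-0.05,0,0.02]
    - [0,0,-0.08,0,0.02]
    - [0,0,-0.11,0,0.02]
    - [0,0,-0.13,0,0.02]
    - [0,0,-0.13,0,0.02]

```text
time: 10.75
eef_pos: [0.6093, -0.3209, 0.2049]
ee_rot: [3.139, 0.002, 1.554]
contact_force: [-0.8, 0.1, -2.2]
finger_gap: 0.413
```

Run:
```python
from m import *
s=get_state();c=cam('wrist'); w=cloud(c); print(rect(c['img'],w,'red',s['eef_pos'][:2],.08,(.1,.3)), rect(c['img'],w,'yellow',(.602,-.327),.08,(.04,.06)))
t=(w-s['eef_pos'])@R.from_euler('xyz',s['ee_rot']).as_matrix()*1000
H=hsv(c['img']); m=col['red'](H[...,0],H[...,1],H[...,2])&(abs(t[...,0])<60)&(abs(t[...,1])<40)&(t[...,2]<60)
p=t[m]; print(p.min(0).round(1),p.max(0).round(1)); q=p[p[:,2]<p[:,2].min()+5]; print(cv2.minAreaRect(q[:,:2].astype(np.float32)))
delta(350.6,264,200,83.8)
```

```text
{'n': 7397, 'c': (608.7, -323.2), 'short': 37.2, 'long': 60.6, 'yaw_x': -1.6, 'z': array([195.4, 215.3, 216.3])} {'n': 3267, 'c': (602.7, -316.5), 'short': 54.2, 'long': 58.9, 'yaw_x': 88.7, 'z': array([52.8, 54.3, 55.5])}
[-32.8 -19.  -13.7] [27.9 18.2 18.2]
((-2.4909610748291016, -0.4940204620361328), (60.357810974121094, 36.30600357055664), 0.397411584854126)
t=10.80 pos [ 608.7 -320.6  203.1] rpy [1.7998e+02 1.0000e-02 8.9030e+01] gap 35.1 F [-0.5 -0.6 -2.6] -> shift [ 0.5801 -0.268   0.0029] turn 0.091
```

carry_out:
  targets:
    - [0.03,-0.014,0,0,0.02]
    - [0.075,-0.0345,0,0,0.02]
    - [0.125,-0.0575,0,0,0.02]
    - [0.18,-0.083,0,0,0.02]
    - [0.235,-0.108,0,0,0.02]
    - [0.29,-0.1335,0,0,0.02]
    - [0.345,-0.159,0,0,0.02]
    - [0.4,-0.184,0,0,0.02]

```text
time: 11.8
eef_pos: [0.43, 0.0839, 0.202]
ee_rot: [-3.14, 0.0, 1.553]
contact_force: [0.3, -0.1, -1.7]
finger_gap: 0.413
```

carry_out:
  targets:
    - [0.055,-0.025,0,0.015,0.02]
    - [0.1,-0.046,0,0.03,0.02]
    - [0.14,-0.064,0,0.05,0.02]
    - [0.17,-0.078,0,0.07,0.02]
    - [0.182,-0.084,0.02,0.09,0.02]
    - [0.182,-0.084,0.04,0.09,0.02]
    - [0.182,-0.084,0.05,0.09,0.02]
    - [0.182,-0.084,0.05,0.09,0.02]

```text
time: 12.8
eef_pos: [0.3503, 0.2655, 0.1523]
ee_rot: [-3.14, 0.001, 1.463]
contact_force: [-0.4, -0.1, -0.8]
finger_gap: 0.41
```

```bash
cat >> m.py <<'E'
def trayfit(c,w,colr,ctr,rad):
    """outer rectangle from coloured pixels, all mapped to the rim-top by 3D"""
    print('all',rect(c['img'],w,colr,ctr,rad,(-.005,.02)));print('rim',rect(c['img'],w,colr,ctr,rad,(.0075,.0125)));print('floor',rect(c['img'],w,colr,ctr,rad,(.0,.005)))
def held(c,w,s,colr):
    t=(w-s['eef_pos'])@R.from_euler('xyz',s['ee_rot']).as_matrix()*1000
    H=hsv(c['img']); m=col[colr](H[...,0],H[...,1],H[...,2])&(abs(t[...,0])<70)&(abs(t[...,1])<45)&(t[...,2]<30)&(t[...,2]>-40)
    p=t[m]; q=p[p[:,2]<np.percentile(p[:,2],2)+4]; print('held top z',np.median(q[:,2]).round(1),'rect',cv2.minAreaRect(q[:,:2].astype(np.float32)))
E
python3 - <<'E'
from m import *
s=get_state();c=cam('wrist'); w=cloud(c); save(c,'w5.png')
trayfit(c,w,'red',(.3506,.264),.08); held(c,w,s,'red')
delta(350.9,266.5,22,83.8)
E
```

```text
all {'n': 4561, 'c': (352.6, 279.2), 'short': 59.5, 'long': 63.5, 'yaw_x': 83.9, 'z': array([ 2.3,  3.5, 10.6])}
rim {'n': 689, 'c': (352.6, 279.8), 'short': 57.8, 'long': 63.5, 'yaw_x': 83.8, 'z': array([ 9. , 10.3, 11.4])}
floor {'n': 3783, 'c': (352.5, 279.1), 'short': 59.3, 'long': 60.5, 'yaw_x': 83.9, 'z': array([2.2, 3.3, 4.5])}
held top z -10.6 rect ((-2.459135055541992, -0.39817237854003906), (36.558990478515625, 60.72841262817383), 89.82759857177734)
t=12.85 pos [350.7 265.7 152.9] rpy [-1.7997e+02  3.0000e-02  8.3850e+01] gap 35.3 F [-0.5 -0.8 -1. ] -> shift [0.0009 0.0002 0.1309] turn 0.001
```

View pics/w5.png

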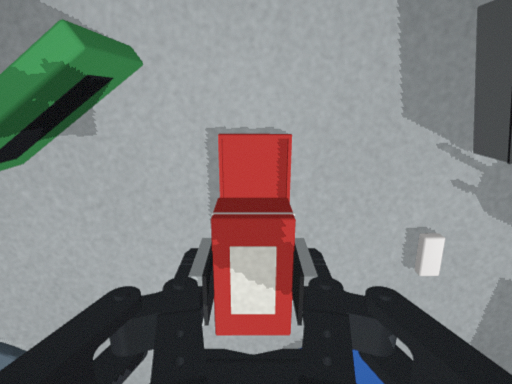

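The held box at (253,290) is square with the tray at (255,165). Lowering.

carry_out:
  targets:
    - [0.0014,0.001,0.04,0,0.02]
    - [0.0014,0.001,0.08,0,0.02]
    - [0.0014,0.001,0.105,0,0.02]
    - [0.0014,0.001,0.12,0,0.02]
    - [0.0014,0.001,0.127,0,0.02]
    - [0.0014,0.001,0.129,0,0.02]
    - [0.0014,0.001,0.131,0,0.02]
    - [0.0014,0.001,0.131,0,0.02]

```text
time: 13.85
eef_pos: [0.3523, 0.2674, 0.0227]
ee_rot: [3.14, -0.001, 1.464]
contact_force: [-0.8, -0.4, 2.4]
finger_gap: 0.409
```

carry_out:
  targets:
    - [0,0,0.0005,0,0.02]
    - [0,0,0.001,0,0.02]
    - [0,0,0.001,0,0.02]
    - [0,0,0.0015,0,0.02]
    - [0,0,0.0015,0,0.02]
    - [0,0,0.0015,0,0.02]
    - [0,0,0.0015,0,0.02]
    - [0,0,0.0015,0,0.02]

```text
time: 14.85
eef_pos: [0.3523, 0.2675, 0.0225]
ee_rot: [3.14, -0.001, 1.464]
contact_force: [-8.0, -5.7, 36.2]
finger_gap: 0.413
```

Seated firmly. Easing off, then releasing.

carry_out:
  targets:
    - [0,0,-0.001,0,0.02]
    - [0,0,-0.001,0,0.038]
    - [0,0,-0.001,0,0.045]
    - [0,0,-0.002,0,0.055]
    - [0,0,-0.02,0,0.06]
    - [0,0,-0.06,0,0.07]
    - [0,0,-0.12,0,0.08]
    - [0,0,-0.18,0,0.085]

```text
time: 15.85
eef_pos: [0.3515, 0.2669, 0.2023]
ee_rot: [-3.141, 0.0, 1.464]
contact_force: [1.4, 0.7, -0.4]
finger_gap: 0.998
```

Run:
```python
from m import *
for n in ('scene','wrist'):
    c=cam(n); w=cloud(c); print(n,rect(c['img'],w,'any',(.3506,.264),.06,(.026,.04))); trayfit(c,w,'red',(.351,.264),.08)
for n in ('scene','top'):
    c=cam(n); w=cloud(c); print(n,rect(c['img'],w,'yellow',(.602,-.327),.08,(.047,.062)),rect(c['img'],w,'any',(.602,-.327),.06,(.047,.062)))
delta(602.5,-327,200,88.2)
```

```text
scene {'n': 193, 'c': (351.5, 263.3), 'short': 40.0, 'long': 59.4, 'yaw_x': -5.0, 'z': array([28.5, 33.7, 37.5])}
all {'n': 274, 'c': (352.2, 263.5), 'short': 67.9, 'long': 87.0, 'yaw_x': -5.4, 'z': array([ 1.4,  6.9, 16.9])}
rim {'n': 83, 'c': (352.7, 263.8), 'short': 63.7, 'long': 87.4, 'yaw_x': -6.6, 'z': array([ 7.8, 10.1, 12.2])}
floor {'n': 103, 'c': (352.1, 262.9), 'short': 64.8, 'long': 85.7, 'yaw_x': -7.5, 'z': array([0.9, 3.6, 4.8])}
wrist {'n': 2092, 'c': (351.0, 264.8), 'short': 36.0, 'long': 60.0, 'yaw_x': -6.1, 'z': array([32. , 33.4, 34.6])}
all {'n': 2541, 'c': (351.0, 265.3), 'short': 63.4, 'long': 87.3, 'yaw_x': -6.2, 'z': array([ 2.3,  3.9, 11.1])}
rim {'n': 703, 'c': (351.0, 265.2), 'short': 63.4, 'long': 87.0, 'yaw_x': -6.2, 'z': array([ 8.6, 10.3, 11.5])}
floor {'n': 1701, 'c': (350.2, 266.1), 'short': 59.9, 'long': 86.0, 'yaw_x': -5.9, 'z': array([2.2, 3.4, 4.6])}
scene {'n': 512, 'c': (602.5, -328.1), 'short': 63.5, 'long': 78.0, 'yaw_x': -1.6, 'z': array([50.5, 54.5, 57.3])} {'n': 517, 'c': (602.5, -328.1), 'short': 63.5, 'long': 78.0, 'yaw_x': -1.6, 'z': array([50.5, 54.6, 57.3])}
top {'n': 527, 'c': (601.6, -327.1), 'short': 61.8, 'long': 76.3, 'yaw_x': -2.4, 'z': array([49.5, 53.4, 57.8])} {'n': 528, 'c': (601.6, -327.1), 'short': 61.8, 'long': 76.3, 'yaw_x': -2.4, 'z': array([49.5, 53.4, 57.8])}
t=16.05 pos [352.  267.3 201.2] rpy [ 1.7991e+02 -7.0000e-02  8.3870e+01] gap 84.9 F [-0.5 -0.2  0.1] -> shift [-0.5641  0.3125  0.001 ] turn -0.076
```

Staple box is centred and square in its tray. Back to the pile.

carry_out:
  targets:
    - [-0.03,0.0165,0,0,0.085]
    - [-0.08,0.044,0,0,0.085]
    - [-0.13,0.072,0,0,0.085]
    - [-0.18,0.1,0,0,0.085]
    - [-0.23,0.127,0,0,0.085]
    - [-0.28,0.155,0,0,0.085]
    - [-0.33,0.183,0,0,0.085]
    - [-0.38,0.21,0,0,0.085]

```text
time: 17.05
eef_pos: [0.5198, -0.1348, 0.1985]
ee_rot: [-3.139, -0.001, 1.463]
contact_force: [1.0, 1.5, 0.5]
finger_gap: 0.997
```

carry_out:
  targets:
    - [-0.05,0.028,0,-0.01,0.085]
    - [-0.1,0.056,0,-0.03,0.085]
    - [-0.14,0.078,0,-0.05,0.085]
    - [-0.17,0.095,0,-0.07,0.085]
    - [-0.184,0.1025,0,-0.076,0.085]
    - [-0.184,0.1025,0,-0.076,0.085]
    - [-0.184,0.1025,0,-0.076,0.085]
    - [-0.184,0.1025,0,-0.076,0.085]

```text
time: 18.05
eef_pos: [0.6022, -0.3262, 0.2003]
ee_rot: [-3.141, -0.0, 1.54]
contact_force: [-0.3, 0.3, -0.4]
finger_gap: 0.996
```

Run:
```python
from m import *
c=cam('wrist'); w=cloud(c); print(rect(c['img'],w,'yellow',(.602,-.327),.08,(.047,.062)),rect(c['img'],w,'blue',(.602,-.327),.1,(.022,.034)))
delta(602.5,-327,45,88.2)
```

```text
{'n': 5153, 'c': (602.3, -327.1), 'short': 59.1, 'long': 75.0, 'yaw_x': -1.9, 'z': array([53.1, 54.3, 55.4])} {'n': 1400, 'c': (600.4, -323.2), 'short': 65.1, 'long': 103.4, 'yaw_x': 5.1, 'z': array([26.8, 28.2, 29.4])}
t=18.10 pos [ 602.3 -326.3  200.5] rpy [-1.7999e+02 -1.0000e-02  8.8260e+01] gap 84.9 F [-0.1  0.7  0.4] -> shift [-0.0007  0.0003  0.1555] turn 0.001
```

carry_out:
  targets:
    - [-0.001,0,0.05,0,0.085]
    - [-0.001,0,0.095,0,0.085]
    - [-0.001,0,0.13,0,0.085]
    - [-0.001,0,0.15,0,0.085]
    - [-0.001,0,0.158,0,0.085]
    - [-0.001,0,0.158,0,0.045]
    - [-0.001,0,0.158,0,0.045]
    - [-0.001,0,0.158,0,0.045]

```text
time: 19.1
eef_pos: [0.6031, -0.3284, 0.0441]
ee_rot: [3.139, 0.001, 1.54]
contact_force: [-0.1, 0.4, 7.3]
finger_gap: 0.692
```

carry_out:
  targets:
    - [0,0,-0.003,0,0.045]
    - [0,0,-0.01,0,0.045]
    - [0,0,-0.025,0,0.045]
    - [0,0,-0.05,0,0.045]
    - [0,0,-0.08,0,0.045]
    - [0,0,-0.1,0,0.045]
    - [0,0,-0.11,0,0.045]
    - [0,0,-0.11,0,0.045]

```text
time: 20.1
eef_pos: [0.6023, -0.3281, 0.1528]
ee_rot: [3.141, 0.0, 1.54]
contact_force: [0.2, 0.2, -1.7]
finger_gap: 0.691
```

Run:
```python
from m import *
s=get_state();c=cam('wrist'); w=cloud(c); held(c,w,s,'yellow'); print(rect(c['img'],w,'blue',(.602,-.327),.1,(.022,.034)))
t=(w-s['eef_pos'])@R.from_euler('xyz',s['ee_rot']).as_matrix()*1000
H=hsv(c['img']); m=(H[...,2]<90)&(H[...,1]<110)&(abs(t[...,0])<12)&(abs(abs(t[...,1])-36)<9)&(t[...,2]<30); print('tips z',np.percentile(t[m][:,2],[98,99.5,100]))
m=(H[...,0]>18)&(H[...,0]<38)&(H[...,1]>100)&(abs(t[...,1])<40)&(t[...,2]<40); print('yellow zmax',np.percentile(t[m][:,2],[50,99,100]))
delta(357.3,-251.3,150,79.7)
```

```text
held top z -10.1 rect ((0.7223777770996094, -0.5065746307373047), (76.83451843261719, 61.0862922668457), 0.025565974414348602)
{'n': 4333, 'c': (598.0, -295.6), 'short': 48.2, 'long': 65.2, 'yaw_x': -85.2, 'z': array([27.1, 28.3, 29.4])}
tips z [-8.18821514 -4.79476191 -3.17379561]
yellow zmax [-10.0530772   11.85602282  16.87656754]
t=20.15 pos [ 602.  -327.8  151.9] rpy [-1.7996e+02 -2.0000e-02  8.8230e+01] gap 58.8 F [ 0.2 -0.3 -1.6] -> shift [ 0.0689 -0.247   0.0021] turn 0.149
```

carry_out:
  targets:
    - [0.01,-0.036,0,0.02,0.045]
    - [0.022,-0.08,0,0.045,0.045]
    - [0.036,-0.13,0,0.08,0.045]
    - [0.05,-0.18,0,0.11,0.045]
    - [0.061,-0.22,0,0.13,0.045]
    - [0.069,-0.247,0,0.149,0.045]
    - [0.069,-0.247,0,0.149,0.045]
    - [0.069,-0.247,0,0.149,0.045]

```text
time: 21.15
eef_pos: [0.3581, -0.2517, 0.1523]
ee_rot: [3.141, 0.0, 1.391]
contact_force: [-0.2, -0.6, -1.8]
finger_gap: 0.689
```

Run:
```python
from m import *
s=get_state();c=cam('wrist'); w=cloud(c); save(c,'w6.png')
trayfit(c,w,'yellow',(.357,-.251),.1); held(c,w,s,'yellow')
delta(357.3,-251.3,19,79.7)
```

```text
all {'n': 5248, 'c': (361.7, -223.5), 'short': 47.8, 'long': 87.7, 'yaw_x': 80.4, 'z': array([ 2.2,  3.5, 10.5])}
rim {'n': 737, 'c': (361.8, -222.7), 'short': 46.2, 'long': 87.7, 'yaw_x': 80.4, 'z': array([ 8.8, 10.3, 11.4])}
floor {'n': 4426, 'c': (361.7, -223.4), 'short': 47.4, 'long': 82.6, 'yaw_x': 79.9, 'z': array([2.1, 3.3, 4.4])}
held top z -10.2 rect ((0.49526214599609375, -0.5548152923583984), (61.1934700012207, 77.08100891113281), 89.8825912475586)
t=21.20 pos [ 358.2 -251.7  152.3] rpy [179.99   0.    79.71] gap 59.0 F [-0.4 -1.   0.3] -> shift [ 0.0002 -0.001   0.1333] turn 0.0
```

View pics/w6.png

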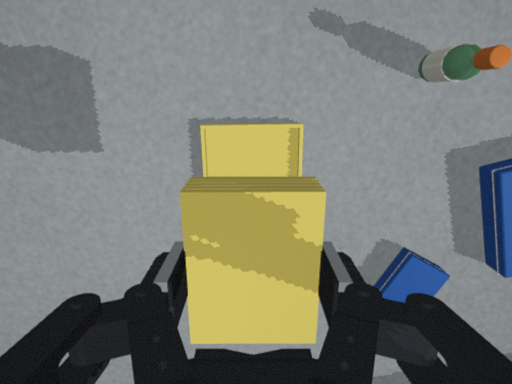

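The block at (253,265) is square with its tray at (252,150). Lowering.

carry_out:
  targets:
    - [0,-0.001,0.04,-0.005,0.045]
    - [0,-0.001,0.08,-0.005,0.045]
    - [0,-0.001,0.105,-0.005,0.045]
    - [0,-0.001,0.12,-0.005,0.045]
    - [0,-0.001,0.128,-0.005,0.045]
    - [0,-0.001,0.131,-0.005,0.045]
    - [0,-0.001,0.132,-0.005,0.045]
    - [0,-0.001,0.132,-0.005,0.045]

```text
time: 22.2
eef_pos: [0.3568, -0.2514, 0.021]
ee_rot: [3.141, 0.001, 1.396]
contact_force: [-0.9, -0.1, -0.6]
finger_gap: 0.691
```

carry_out:
  targets:
    - [0,0,0.0005,0,0.045]
    - [0,0,0.001,0,0.045]
    - [0,0,0.001,0,0.045]
    - [0,0,0.0015,0,0.045]
    - [0,0,0.0015,0,0.045]
    - [0,0,0.0015,0,0.045]
    - [0,0,0.0015,0,0.045]
    - [0,0,0.0015,0,0.045]

```text
time: 23.2
eef_pos: [0.3566, -0.2512, 0.0191]
ee_rot: [3.141, 0.0, 1.396]
contact_force: [-0.1, 1.2, 3.6]
finger_gap: 0.693
```

Touching the floor. Releasing.

carry_out:
  targets:
    - [0,0,0.0003,0,0.045]
    - [0,0,0,0,0.062]
    - [0,0,0,0,0.068]
    - [0,0,0,0,0.075]
    - [0,0,-0.02,0,0.08]
    - [0,0,-0.06,0,0.085]
    - [0,0,-0.12,0,0.085]
    - [0,0,-0.18,0,0.085]

```text
time: 24.2
eef_pos: [0.3562, -0.2509, 0.2008]
ee_rot: [-3.141, -0.0, 1.396]
contact_force: [0.5, 0.2, -1.0]
finger_gap: 0.999
```

Run:
```python
from m import *
c=cam('wrist'); w=cloud(c); print(rect(c['img'],w,'any',(.357,-.251),.08,(.022,.04))); trayfit(c,w,'yellow',(.357,-.251),.09)
for n in ('scene','top'):
    c=cam(n); w=cloud(c); print(n,rect(c['img'],w,'blue',(.602,-.325),.08,(.02,.036)))
delta(602,-323.5,200,94.9)
```

```text
{'n': 4598, 'c': (355.7, -250.6), 'short': 60.0, 'long': 76.5, 'yaw_x': -10.2, 'z': array([28.1, 29.3, 30.5])}
all {'n': 3394, 'c': (356.9, -251.0), 'short': 87.3, 'long': 103.4, 'yaw_x': -9.6, 'z': array([ 2.3,  3.9, 11. ])}
rim {'n': 1002, 'c': (356.9, -251.0), 'short': 87.3, 'long': 103.3, 'yaw_x': -9.6, 'z': array([ 8.4, 10.2, 11.4])}
floor {'n': 2204, 'c': (357.0, -250.1), 'short': 82.3, 'long': 101.7, 'yaw_x': -9.6, 'z': array([2.1, 3.3, 4.5])}
scene {'n': 700, 'c': (602.5, -323.5), 'short': 65.8, 'long': 106.3, 'yaw_x': 6.4, 'z': array([24.6, 28.6, 31.5])}
top {'n': 733, 'c': (599.1, -323.0), 'short': 66.0, 'long': 103.9, 'yaw_x': 5.7, 'z': array([23.4, 27.5, 32.2])}
t=24.35 pos [ 357.5 -252.   201.5] rpy [1.7972e+02 1.7000e-01 7.9980e+01] gap 84.9 F [-0.8  1.3 -1.2] -> shift [-0.0279  0.2532  0.0029] turn -0.26
```

Note block is centred, flat and square in its tray. Now the card case.

carry_out:
  targets:
    - [-0.004,0.036,0,-0.04,0.085]
    - [-0.009,0.08,0,-0.09,0.085]
    - [-0.014,0.13,0,-0.14,0.085]
    - [-0.02,0.18,0,-0.19,0.085]
    - [-0.025,0.225,0,-0.23,0.085]
    - [-0.028,0.253,0,-0.26,0.085]
    - [-0.028,0.253,0,-0.26,0.085]
    - [-0.028,0.253,0,-0.26,0.085]

```text
time: 25.35
eef_pos: [0.5999, -0.3225, 0.1975]
ee_rot: [-3.14, -0.001, 1.655]
contact_force: [0.2, -0.1, 0.3]
finger_gap: 0.995
```

Run:
```python
from m import *
c=cam('wrist'); w=cloud(c); save(c,'w7.png'); print(rect(c['img'],w,'blue',(.602,-.323),.08,(.022,.034)))
delta(601,-323.5,16,94.9)
```

```text
{'n': 6713, 'c': (600.3, -323.1), 'short': 65.3, 'long': 103.1, 'yaw_x': 5.2, 'z': array([27. , 28.2, 29.4])}
t=25.40 pos [ 599.9 -322.5  198.1] rpy [-1.7992e+02 -6.0000e-02  9.4840e+01] gap 85.2 F [-0.4  0.3  0.8] -> shift [-0.0012  0.0012  0.1821] turn -0.001
```

View pics/w7.png

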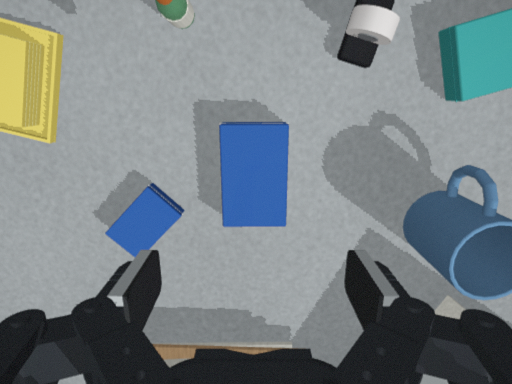

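Card case at (254,175) is clear of everything else; the small blue decoy is at (145,220). Grasping.

carry_out:
  targets:
    - [-0.0006,0.0004,0.05,-0.006,0.085]
    - [-0.0006,0.0004,0.1,-0.006,0.085]
    - [-0.0006,0.0004,0.145,-0.006,0.085]
    - [-0.0006,0.0004,0.172,-0.006,0.085]
    - [-0.0006,0.0004,0.183,-0.006,0.085]
    - [-0.0006,0.0004,0.184,-0.006,0.05]
    - [-0.0006,0.0004,0.184,-0.006,0.05]
    - [-0.0006,0.0004,0.184,-0.006,0.05]

```text
time: 26.4
eef_pos: [0.6016, -0.3236, 0.0161]
ee_rot: [3.14, 0.001, 1.662]
contact_force: [0.7, -0.1, -2.0]
finger_gap: 0.758
```

carry_out:
  targets:
    - [0,0,-0.003,0,0.05]
    - [0,0,-0.01,0,0.05]
    - [0,0,-0.025,0,0.05]
    - [0,0,-0.05,0,0.05]
    - [0,0,-0.08,0,0.05]
    - [0,0,-0.11,0,0.05]
    - [0,0,-0.14,0,0.05]
    - [0,0,-0.14,0,0.05]

```text
time: 27.4
eef_pos: [0.6024, -0.3241, 0.1585]
ee_rot: [3.137, 0.003, 1.662]
contact_force: [-0.2, -0.1, -2.5]
finger_gap: 0.761
```

Run:
```python
from m import *
s=get_state();c=cam('wrist'); w=cloud(c); held(c,w,s,'blue')
delta(437.6,17.8,155,109.1)
```

```text
held top z -12.2 rect ((3.6925582885742188, 0.0110321044921875), (97.56462860107422, 66.08795928955078), 0.09282871335744858)
t=27.45 pos [ 601.6 -323.6  156.3] rpy [1.799e+02 8.000e-02 9.522e+01] gap 65.1 F [-0.8 -0.2 -1.7] -> shift [ 0.3549 -0.1323  0.0006] turn -0.242
```

carry_out:
  targets:
    - [0.03,-0.011,0,-0.02,0.05]
    - [0.08,-0.03,0,-0.05,0.05]
    - [0.135,-0.05,0,-0.09,0.05]
    - [0.19,-0.071,0,-0.13,0.05]
    - [0.245,-0.091,0,-0.17,0.05]
    - [0.295,-0.11,0,-0.21,0.05]
    - [0.335,-0.125,0,-0.23,0.05]
    - [0.355,-0.132,0,-0.242,0.05]

```text
time: 28.45
eef_pos: [0.4358, 0.0198, 0.1542]
ee_rot: [-3.14, -0.001, 1.906]
contact_force: [0.9, 0.2, -1.7]
finger_gap: 0.761
```

Run:
```python
from m import *
s=get_state();c=cam('wrist'); w=cloud(c); save(c,'w8.png')
trayfit(c,w,'blue',(.4376,.0178),.12); held(c,w,s,'blue')
delta(437.6,17.8,19,109.1)
```

```text
all {'n': 4313, 'c': (421.3, 64.6), 'short': 34.7, 'long': 93.7, 'yaw_x': -70.9, 'z': array([ 2.2,  3.5, 10.6])}
rim {'n': 696, 'c': (421.1, 65.2), 'short': 33.5, 'long': 93.7, 'yaw_x': -70.9, 'z': array([ 8.8, 10.3, 11.4])}
floor {'n': 3558, 'c': (422.0, 62.9), 'short': 31.1, 'long': 88.5, 'yaw_x': -70.8, 'z': array([2.1, 3.3, 4.4])}
held top z -12.3 rect ((3.5489349365234375, 0.302581787109375), (97.83922576904297, 65.98188781738281), 0.0374605730175972)
t=28.50 pos [435.1  20.8 154.1] rpy [-1.7986e+02 -9.0000e-02  1.0922e+02] gap 64.5 F [-0.5 -0.2 -1.8] -> shift [-0.0038  0.0017  0.1351] turn 0.002
```

View pics/w8.png

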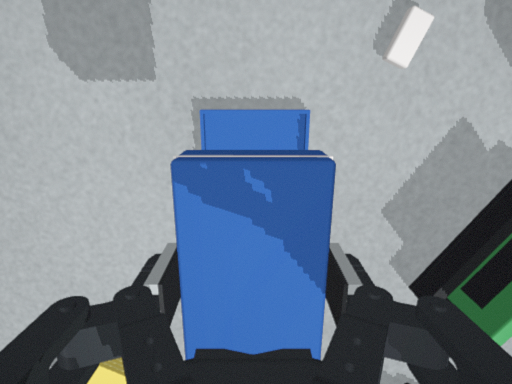

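The case at (253,250) is square with its tray at (255,130). Lowering.

carry_out:
  targets:
    - [-0.003,0.001,0.04,0.002,0.05]
    - [-0.003,0.001,0.08,0.002,0.05]
    - [-0.003,0.001,0.107,0.002,0.05]
    - [-0.003,0.001,0.122,0.002,0.05]
    - [-0.003,0.001,0.13,0.002,0.05]
    - [-0.003,0.001,0.133,0.002,0.05]
    - [-0.003,0.001,0.134,0.002,0.05]
    - [-0.003,0.001,0.134,0.002,0.05]

```text
time: 29.5
eef_pos: [0.4398, 0.0156, 0.0215]
ee_rot: [3.141, 0.0, 1.902]
contact_force: [-0.1, 0.1, -2.1]
finger_gap: 0.758
```

carry_out:
  targets:
    - [0.0015,-0.0007,0,0,0.05]
    - [0.003,-0.0014,0,0,0.05]
    - [0.003,-0.0014,0.0005,0,0.05]
    - [0.003,-0.0014,0.001,0,0.05]
    - [0.003,-0.0014,0.0015,0,0.05]
    - [0.003,-0.0014,0.002,0,0.05]
    - [0.003,-0.0014,0.002,0,0.05]
    - [0.003,-0.0014,0.002,0,0.05]

```text
time: 30.5
eef_pos: [0.4372, 0.018, 0.019]
ee_rot: [-3.142, 0.0, 1.902]
contact_force: [0.3, 0.2, -1.7]
finger_gap: 0.76
```

carry_out:
  targets:
    - [0,0,0.0003,0,0.05]
    - [0,0,0.0006,0,0.05]
    - [0,0,0.0008,0,0.05]
    - [0,0,0.001,0,0.05]
    - [0,0,0.001,0,0.05]
    - [0,0,0.001,0,0.05]
    - [0,0,0.001,0,0.05]
    - [0,0,0.001,0,0.05]

```text
time: 31.5
eef_pos: [0.4372, 0.018, 0.0188]
ee_rot: [3.141, 0.0, 1.902]
contact_force: [-5.4, 0.6, 18.5]
finger_gap: 0.759
```

Seated (18 N). Releasing and rising.

carry_out:
  targets:
    - [0,0,-0.0005,0,0.05]
    - [0,0,-0.0005,0,0.068]
    - [0,0,-0.0005,0,0.074]
    - [0,0,-0.001,0,0.082]
    - [0,0,-0.02,0,0.085]
    - [0,0,-0.06,0,0.085]
    - [0,0,-0.12,0,0.085]
    - [0,0,-0.18,0,0.085]

```text
time: 32.5
eef_pos: [0.4368, 0.018, 0.1998]
ee_rot: [-3.141, -0.0, 1.902]
contact_force: [0.4, -0.2, -0.4]
finger_gap: 0.996
```

Run:
```python
from m import *
c=cam('wrist'); w=cloud(c); print(rect(c['img'],w,'blue',(.437,.018),.1,(.022,.04))); trayfit(c,w,'blue',(.437,.018),.12)
c=cam('scene'); w=cloud(c); save(c,'s9.png')
print('drive',rect(c['img'],w,'green',(.669,.03),.1,(.074,.09)));print('pot',rect(c['img'],w,'any',(.682,.1755),.06,(.05,.15)))
print('red',rect(c['img'],w,'any',(.351,.264),.06,(.026,.04)),'yel',rect(c['img'],w,'yellow',(.357,-.251),.08,(.022,.04)))
print(get_state()['contact_force'])
```

```text
{'n': 6923, 'c': (436.9, 18.0), 'short': 66.1, 'long': 104.2, 'yaw_x': 18.8, 'z': array([30. , 31.2, 32.4])}
all {'n': 4148, 'c': (437.3, 18.7), 'short': 93.8, 'long': 132.5, 'yaw_x': 19.0, 'z': array([ 2.2,  3.8, 11.1])}
rim {'n': 1225, 'c': (437.4, 18.5), 'short': 93.8, 'long': 131.9, 'yaw_x': 19.0, 'z': array([ 8.3, 10.2, 11.5])}
floor {'n': 2691, 'c': (437.0, 19.4), 'short': 88.5, 'long': 130.9, 'yaw_x': 19.2, 'z': array([2.1, 3.3, 4.5])}
drive {'n': 215, 'c': (671.3, 26.8), 'short': 14.5, 'long': 109.5, 'yaw_x': -15.3, 'z': array([75.1, 80.4, 83.3])}
pot {'n': 471, 'c': (683.6, 175.7), 'short': 60.9, 'long': 61.0, 'yaw_x': -31.2, 'z': array([ 53.4,  77.7, 123.4])}
red {'n': 191, 'c': (351.9, 263.7), 'short': 39.7, 'long': 59.9, 'yaw_x': -7.7, 'z': array([27.7, 33.7, 37.1])} yel {'n': 355, 'c': (355.0, -250.5), 'short': 66.6, 'long': 77.3, 'yaw_x': -10.7, 'z': array([25.2, 29.5, 32.5])}
[ 0.66246452  0.23575805 -0.59168827]
```

View pics/s9.png

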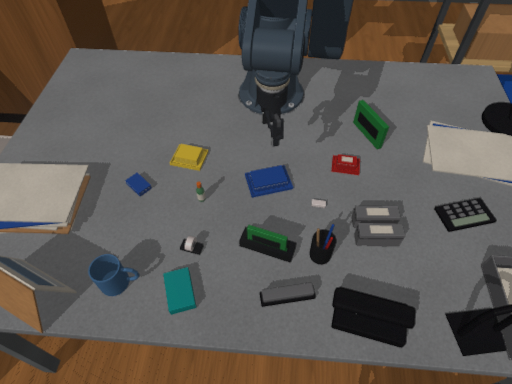

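The picture shows everything in place: drive in the stand (268,238), blue (268,180), yellow (189,156), red (346,164), pot upright (322,245). Handing in.

```bash
python3 -c "from bench import finish_job; print(finish_job())"
```

```text
the job is handed in; nothing more can be done
None
```

The desk is tidied and handed in after about 33 s of robot time, in the order asked. The drive stands in the stand's slot, and the staple box, note block and card case lie in the trays of their colours.

- **Drive:** it stands upright on the slot floor, with its top at 80 mm as expected and its angle within about 0.5° of the slot.
- **Trays:** each thing lies flat, within about 1.5 mm of its tray's centre and 1° of square in the close-up views. The scene camera gave 1 to 3 mm and 1 to 2° differences, which is coarser but consistent.
- **Everything else:** the pen pot is upright and has not moved, the look-alikes were left alone, and the arm is clear of everything.
- **Forces:** the staple box was pressed into its tray with a brief 36 N at the wrist before I eased off. Other contacts I read were under 20 N.

In the card case's lowering I found a 3 mm sideways error, because I had measured while the arm was still settling. I corrected it before setting the case down. The top camera's view of the drive in the stand was blocked by the arm, so that check rests on the scene and wrist cameras.

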